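Lay out the roller set in assembly order

ROBOT

A 6-joint arm with a two-finger parallel gripper is mounted at the origin on a cart in front of the work surface, level with it; the furniture and walls round the work are solid. World frame = base frame: x ahead of the robot, y to its left, z up, the work surface at z = 0. Lengths are in mm, angles in rad, forces in N, time in s.
With the tool pointing down it reaches from about 350 to 975 mm from the base axis. Payload 7.1 kg.
Tool frame: the origin (TCP) lies at the very end of the fingers, on their centre line; the grasp point (between the pads) lies 19 mm behind it (env.pinch_z is the distance from the TCP to the grasp point, in mm); z points along the fingers, y is the line along which they close (so a half turn about z gives the same grasp; the last joint's range is limited). The gripper opens to 88 mm and grips with 3 to 60 N. Pads are 20 mm wide; open, the fingers measure 115 mm over their backs; the gripper's body (75 mm by 178 mm) begins 61 mm behind the grasp point.
Start: joints at [-0.019, 0.423, 1.63, -0, 1.089, -0.019], TCP at [624.984, 0.026, 222.675] pointing down, gripper open.
Joint ranges: [-3, 3], [-0.9, 2.11], [0.09, 2.58], [-1.31, 4.45], [0.11, 2.69], [-2.54, 2.54]. Speed limits (rad/s): [2.39, 2.39, 3.01, 3.14, 3.14, 3.14].

INTERFACE

Orientations are given as a unit quaternion [x, y, z, w].
In Python, from plant import telemetry, cams, env, models gives the robot as it stands.
- The arm moves only by the shell command python3 -m inch 'ROWS'. ROWS is JSON, a list of rows, each a list of 7 numbers: the turn, a rotation vector about the world's x, y, z in degrees, then the shift along the world's x, y, z in mm, then the opening, from 0 (shut) to 1 (fully open). In form: [[wx, wy, wz, tx, ty, tz, jaw], ...]. A call has 1 to 12 rows; each row shifts and turns the commanded pose from where the row before left it; what a row does not reach is not made up. A row lasts 1/12 s, in which the tool goes at most 41.7 mm and 7.16 degrees, less where a joint would pass 70% of its speed; a pose out of reach is approached as far as the arm can. A call is refused whole if a number of a shift passes 41.7 or a number of a turn 7.16, either way. A call with a gripper value outside its range is refused whole. The fingers move at their own pace and stop on an object; the grip force is fixed at half the most. Time passes only in rows, so rows that do not move let the fingers close. It gives the time, the measured TCP pose, the force, the opening and the grip force at its end, in the units of the state.
- telemetry.get_obs(): the state, without advancing time (a new reading comes with each control period).
- cams.camera(name): name is "scene" or "side" or "wrist"; returns (picture, depth): 420x560x3 uint8, red, green, blue; 420x560 float32, mm along the optical axis (not along the pixel's ray), 0 where there is no reading.
- cams.camera_model(name): a dict with "fovy" (degrees; the focal length in pixels is half the picture's height over the tangent of half this angle, whatever the lens; pixels are square), "cx", "cy" (the principal point, pixels), "world_to_cam" (4x4, takes a point from world to camera coordinates). Camera axes: x right, y down, z forward; pixel columns grow to the right and rows downward; lengths in mm; the calibration is good to about 2 mm. The wrist camera is an equidistant fisheye: a pixel r from the principal point sees the ray r / f radians off the axis. A picture is of the moment at which its call begins: read the wrist's pose just before it. camera_model takes no time and is no camera call; for the wrist camera it gives the pose at the moment of the call.
- env.job_done(): hands the job in; it is judged then, once.
Trained networks look in the newest picture that a camera, given by its name, has taken for a name from the list of things; names that differ only in an ending like _2 or _b are one class to them, and where a whole thing is asked for, a point or a joint stands for the part that bears it (a point fixed in the world has none). Each returns a list of dicts, best first, with "p" (0 to 1); they miss things now and then, are a little off and sometimes report something else, mostly with a low value. They report only what shows in the picture. A call takes as long as a camera call. They do not tell look-alikes from the thing itself.
- models.recognise(thing, camera): "box" ([left, top, right, bottom] in pixels, round what is visible of it).
- models.regions_of(thing, camera): "region" (420x560 bool, what is visible of it) and "box" ([left, top, right, bottom] in pixels, round what is visible of it).
The state is a dict: "clock": time; "q": joint angles; "qd": joint speeds; "joint_torque": joint torques, N m; "eef_pos": TCP position; "tcp_rot": TCP orientation; "wrist_force": force on the tool from outside, world axes, zero at the start; "torque": the same for the moment, N m; "opening": finger opening in mm; "gripper_force": force on a finger pad.
Only numpy, scipy, OpenCV 4.12 (cv2) and the standard library are available. Lean on these libraries where they do the work, as an engineer would, in place of code of your own. Each camera call takes 0.05 s, during which the arm holds its last target. There are 200 camera calls.

TASK

Lay out the roller set on the green board, where the flange disc and the steel collar already lie in the two end rings of the near row: stand the brass bush in the ring next to the flange and the black roller in the ring next to the collar, then the bronze bush in the ring directly behind the black roller (on the side away from the robot), and lay the small black-sealed bearing flat and centred on top of the black roller. Set each part down upright and centred in its ring, leave the flange and the collar in their rings, and leave the bright roller and the coil spring where they are.

Things in the scene. Friction and masses are not known exactly. Their poses are not given: they have to be found in the camera images.
- board: Fixed wooden board with dark green top, 170 (x) x 290 (y) mm, 26 high, with 6 flat white rings. Origin: centre of its underside, on the bench. y runs along the row of 4 rings, x to the side away from the robot (turned at most 0.3 rad). Ring centres in its frame, mm: near row x = -40, y = -105, -35, 35, 105; far pair x = 40, y = -35, 35, directly behind the middle two. End rings 75 mm across, the others 55.
- flange_mid (a point): Steel flange disc, 66 mm across, 20 mm high, with a raised 36 mm hub and a bore; loose, 0.26 kg; it lies in one of the two end rings of the board (either one). The point is its centre, half-way up; z is its own axis, up.
- collar_mid (a point): Plain bright steel shaft collar (ring), 42 mm across, 14 mm high; loose, 0.11 kg; it lies in the other end ring of the board. The point is its centre, half-way up; z is its own axis, up.
- brass_bush_mid (a point): Yellow brass bush with a thicker rim at both ends, 41 mm across, 35 mm high, standing on the bench; loose, about 0.2 kg. The point is its centre, half-way up; z is its own axis, up.
- black_roller_mid (a point): Black roller, a plain cylinder 33 mm across, 38 mm high, standing on the bench; loose, about 0.22 kg; its top is flat. The point is its centre, half-way up; z is its own axis, up.
- small_bearing_mid (a point): Small steel ball bearing with black seal, 35 mm across, 11 mm high, lying flat on the bench; loose, about 0.05 kg; its underside is flat and it does not enter the roller's bore. The point is its centre, half-way up; z is its own axis, up.
- bronze_bush_mid (a point): Plain reddish-brown bronze bush, 28 mm across, 26 mm high, standing on the bench; loose, about 0.07 kg. The point is its centre, half-way up; z is its own axis, up.
- bright_roller_mid (a point): Bystander, not to be disturbed: bright steel roller, 33 mm across, 38 mm high, standing on the bench beside the board. The point is its centre, half-way up; z is its own axis, up.
- spring_mid (a point): Bystander, not to be disturbed: steel coil spring, 22 mm across, 49 mm high, standing on the bench beside the board. The point is its centre, half-way up; z is its own axis, up.
Things that resemble listed ones, but are neither listed nor needed, are in the scene too. Leave any pink or red look-alike of the part that bears flange_mid alone.

How it is judged (in metres and radians):
At the end, for the whole second after the job is handed in: Brass bush in ring next to flange, black roller in ring next to collar, bronze bush in ring behind the roller: each within 12 mm along each board axis; small bearing on the roller within 8 mm; flange and collar within 15 mm of their end rings; all upright within 0.15 rad, resting in place, still (((x of flange_mid in the frame of board between -0.055 and -0.025 m and y of flange_mid in the frame of board between 0.09 and 0.12 m and x of collar_mid in the frame of board between -0.055 and -0.025 m and y of collar_mid in the frame of board between -0.12 and -0.09 m and x of brass_bush_mid in the frame of board between -0.052 and -0.028 m and y of brass_bush_mid in the frame of board between 0.023 and 0.047 m and x of black_roller_mid in the frame of board between -0.052 and -0.028 m and y of black_roller_mid in the frame of board between -0.047 and -0.023 m and x of bronze_bush_mid in the frame of board between 0.028 and 0.052 m and y of bronze_bush_mid in the frame of board between -0.047 and -0.023 m) or (x of flange_mid in the frame of board between -0.055 and -0.025 m and y of flange_mid in the frame of board between -0.12 and -0.09 m and x of collar_mid in the frame of board between -0.055 and -0.025 m and y of collar_mid in the frame of board between 0.09 and 0.12 m and x of brass_bush_mid in the frame of board between -0.052 and -0.028 m and y of brass_bush_mid in the frame of board between -0.047 and -0.023 m and x of black_roller_mid in the frame of board between -0.052 and -0.028 m and y of black_roller_mid in the frame of board between 0.023 and 0.047 m and x of bronze_bush_mid in the frame of board between 0.028 and 0.052 m and y of bronze_bush_mid in the frame of board between 0.023 and 0.047 m)) and horizontal distance between small_bearing_mid and black_roller_mid below 0.008 m and height (world z) of brass_bush_mid between 0.0405 and 0.0475 m and height (world z) of black_roller_mid between 0.042 and 0.049 m and height (world z) of bronze_bush_mid between 0.036 and 0.043 m and height (world z) of flange_mid between 0.033 and 0.04 m and height (world z) of collar_mid between 0.03 and 0.037 m and height (world z) of small_bearing_mid between 0.066 and 0.073 m and angle between the z axis of each of brass_bush_mid, black_roller_mid, bronze_bush_mid, flange_mid, collar_mid, small_bearing_mid and the z axis of board, either way round below 0.15 rad and linear speed of each of brass_bush, black_roller, bronze_bush, flange, collar, small_bearing below 0.02 m/s); the robot touches nothing.
It fails at once if the bright roller is moved more than 20 mm (distance of bright_roller_mid from where it was at the start of the episode above 0.02 m).
It fails at once if the coil spring is moved more than 20 mm (distance of spring_mid from where it was at the start of the episode above 0.02 m).
It also fails if it takes over 96 s, if anything falls off the work surface, if the arm or the gripper's body presses on something with over 40 N, if the wrist force passes 120 N, or if a joint passes its speed limit or range.

## Working session

There is one attempt and no reset: what is moved stays moved. The work goes in short steps, Python scripts to look and compute and a shell command to move; the robot and the scene stay as the last step left them, time stands still between calls to the robot, and variables do not carry over. Pictures are saved under pics/ and viewed, at most 14 in all, crops included, and the job is handed in when it is done.

```bash
mkdir -p pics; cat > h.py <<'E'
import numpy as np, cv2
from plant import telemetry, cams, env, models
def snap(c,f=None):
    m=cams.camera_model(c); im,d=cams.camera(c)
    if f: cv2.imwrite('pics/'+f,im[:,:,::-1])
    return im,d,m
def cloud(d,m):
    h,w=d.shape; f=h/2/np.tan(np.radians(m['fovy'])/2)
    v,u=np.mgrid[:h,:w]; 
    P=np.stack([(u-m['cx'])/f*d,(v-m['cy'])/f*d,d],-1)
    T=np.linalg.inv(np.array(m['world_to_cam']))
    W=P@T[:3,:3].T+T[:3,3]; W[d==0]=np.nan
    return W
E
python3 - <<'E'
from h import *
for c in ('scene','side'):
    im,d,m=snap(c,c+'0.png'); W=cloud(d,m); np.save(c+'W.npy',W); print(c,np.round(np.linalg.inv(m['world_to_cam'])[:3,3]))
    for t in ['board','flange_mid','collar_mid','brass_bush_mid','black_roller_mid','small_bearing_mid','bronze_bush_mid','bright_roller_mid','spring_mid']:
        for r in models.regions_of(t,c)[:3]:
            p=W[r['region']]; p=p[~np.isnan(p[:,0])]
            if len(p)==0: continue
            z=np.percentile(p[:,2],95); q=p[p[:,2]>z-4]
            lo=np.percentile(q,2,0);hi=np.percentile(q,98,0)
            print(t,round(r['p'],2),np.round(r['box']),'mid',np.round((lo+hi)/2),'ext',np.round(hi-lo),'top',round(z))
E
```

```text
scene [  93. -822.  645.]
board 0.56 [255. 191. 370. 269.] mid [561. -39.  26.] ext [171. 278.   4.] top 27
flange_mid 0.97 [381. 252. 408. 272.] mid [ 668. -266.   18.] ext [34. 34.  5.] top 20
flange_mid 0.94 [304. 231. 334. 250.] mid [ 531. -144.   45.] ext [34. 34.  5.] top 46
flange_mid 0.92 [232. 245. 255. 266.] mid [353. -75.  19.] ext [32. 34.  5.] top 20
brass_bush_mid 0.51 [257. 190. 370. 269.] mid [561. -39.  26.] ext [171. 278.   5.] top 28
brass_bush_mid 0.47 [217. 171. 230. 194.] mid [419. 271.  34.] ext [36. 40.  6.] top 35
black_roller_mid 0.55 [297. 289. 312. 311.] mid [ 409. -296.   37.] ext [30. 30.  5.] top 38
small_bearing_mid 0.63 [350. 316. 368. 332.] mid [ 482. -386.   11.] ext [32. 32.  4.] top 12
bright_roller_mid 0.48 [263. 165. 274. 176.] mid [586. 284.  37.] ext [27. 30.  5.] top 38
bright_roller_mid 0.24 [348. 315. 369. 333.] mid [ 482. -386.   11.] ext [32. 32.  4.] top 12
side [ 475. -885.  732.]
board 0.71 [259. 192. 335. 275.] mid [561. -40.  27.] ext [168. 275.   5.] top 28
flange_mid 0.94 [335. 284. 363. 301.] mid [ 668. -266.   19.] ext [34. 34.  6.] top 20
flange_mid 0.87 [274. 244. 300. 259.] mid [ 531. -143.   45.] ext [33. 34.  6.] top 46
flange_mid 0.84 [207. 237. 234. 255.] mid [353. -75.  20.] ext [33. 33.  5.] top 21
collar_mid 0.54 [270. 198. 282. 209.] mid [510.  64.  40.] ext [37. 37.  4.] top 42
brass_bush_mid 0.54 [238. 165. 252. 179.] mid [420. 272.  35.] ext [34. 41.  6.] top 36
black_roller_mid 0.66 [233. 296. 246. 315.] mid [ 409. -296.   38.] ext [29. 31.  5.] top 40
small_bearing_mid 0.47 [265. 330. 280. 349.] mid [ 481. -385.   10.] ext [31. 32.  4.] top 12
bright_roller_mid 0.59 [287. 165. 294. 175.] mid [589. 281.  38.] ext [23. 26.  5.] top 39
bright_roller_mid 0.44 [232. 297. 250. 316.] mid [ 409. -296.   38.] ext [29. 31.  5.] top 40
spring_mid 0.61 [306. 284. 318. 299.] mid [ 586. -276.   46.] ext [7. 3. 6.] top 45
```

View pics/scene0.png

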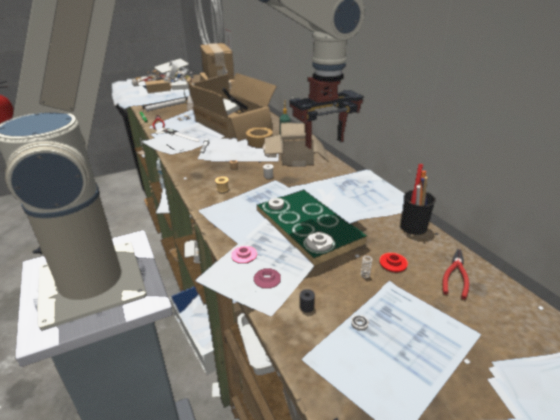

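View pics/side0.png

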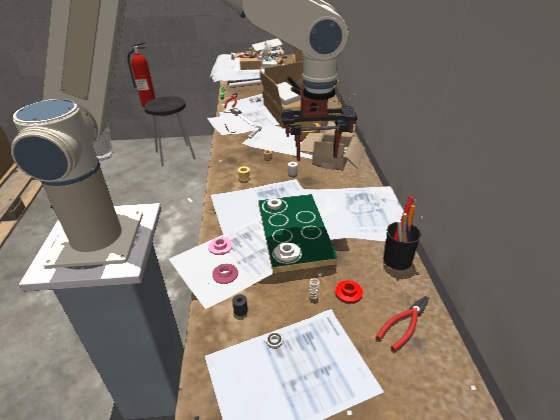

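The side view shows the board at (259–335,192–275), with the flange at (287,252) and the collar at (275,203). The brass candidate is at (244,173), a small brown part is at (268,155), and the bright roller is at (292,169). The black roller is at (240,305), the bearing at (274,340) and the spring at (314,289). The flange look-alikes at (220,245), (225,273) and (349,291) are pink or red.

```bash
python3 - <<'E'
from h import *
im=cv2.imread('pics/side0.png'); im2=cv2.imread('pics/scene0.png')
a=cv2.resize(im[120:200,220:320],(500,400),interpolation=cv2.INTER_CUBIC)
b=cv2.resize(im2[125:205,200:260],(300,400),interpolation=cv2.INTER_CUBIC)
cv2.imwrite('pics/crop1.png',np.hstack([a,b]))
for c in ('scene','side'):
    W=np.load(c+'W.npy')
    X,Y,Z=W[...,0],W[...,1],W[...,2]
    k=(X>380)&(X<760)&(Y>-240)&(Y<180)&(Z>20)&(Z<31)
    n,l,s,_=cv2.connectedComponentsWithStats(k.astype(np.uint8)); i=1+s[1:,4].argmax(); k=l==i
    print(c,cv2.minAreaRect(W[k][:,:2].astype(np.float32)),np.median(Z[k]))
    def blob(name,x,y,r,z0):
        k=(np.hypot(X-x,Y-y)<r)&(Z>z0)
        if k.sum()<4: print(name,'none');return
        p=W[k]; zt=np.percentile(p[:,2],95); q=p[p[:,2]>zt-5]
        (cx,cy),rr=cv2.minEnclosingCircle(q[:,:2].astype(np.float32)); print(name,round(cx,1),round(cy,1),'r',round(rr,1),'top',round(zt,1),len(q))
    u,v=((268,155) if c=='side' else (233,164)); p=np.nanmedian(W[v-1:v+2,u-1:u+2].reshape(-1,3),0); print('bronze px',p)
    blob('bronze',p[0],p[1],32,8)
    blob('brass',420,272,35,8); blob('black',409,-296,35,8); blob('bearing',482,-386,30,5); blob('spring',586,-276,30,8); blob('bright',587,283,30,8);blob('collar',510,64,33,32);blob('flange',531,-144,40,32)
E
```

```text
scene ((560.6593017578125, -34.85176086425781), (172.28292846679688, 292.33428955078125), 5.121217727661133) 25.554046304766075
bronze px [502.96390114 391.36919187  19.7523118 ]
bronze 507.9 403.4 r 16.1 top 26.4 26
brass 417.6 271.2 r 24.0 top 35.5 59
black 409.6 -295.1 r 17.4 top 38.6 149
bearing 482.2 -385.8 r 18.3 top 12.0 172
spring 583.5 -267.0 r 12.1 top 48.6 29
bright 588.3 284.8 r 17.7 top 38.5 41
collar 510.8 49.9 r 20.8 top 549.1 34
flange 532.0 -144.2 r 19.1 top 46.2 83
side ((563.573486328125, -33.697296142578125), (175.222900390625, 294.9521484375), 5.1707940101623535) 26.260898108003516
bronze px [510.4265682  390.71110986  20.61111592]
bronze 507.5 402.1 r 16.4 top 27.5 23
brass 419.4 272.3 r 21.7 top 36.7 52
black 408.4 -295.9 r 17.0 top 39.7 125
bearing 481.9 -384.5 r 17.8 top 12.2 164
spring 583.8 -267.3 r 11.2 top 49.0 24
bright 588.3 285.5 r 18.5 top 39.2 44
collar 510.0 66.0 r 22.6 top 41.7 86
flange 531.3 -142.2 r 18.9 top 46.3 85
```

View pics/crop1.png

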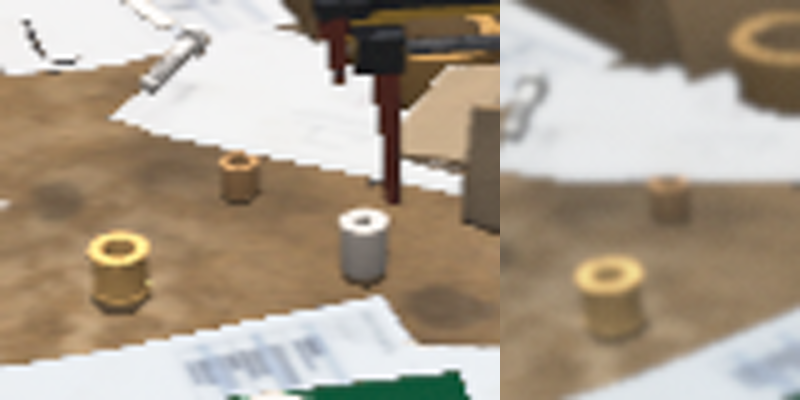

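The board yaw is about 5.1°, centred at (561.5, −34.7). The flange is at the −y end. The brass part with rims is (244,173), and the only small brown bush is (268,155), so those two are the brass and bronze bushes.

```bash
python3 -c "
from h import *
from scipy.spatial.transform import Rotation as R
o=telemetry.get_obs();print(o['clock'],o['eef_pos'],R.from_quat(o['tcp_rot']).as_matrix().round(2).tolist(),o['opening'])"
```

```text
1.0 [ 6.24978326e+02 -2.13290961e-02  2.22672622e+02] [[0.0, 1.0, 0.0], [1.0, -0.0, -0.0], [-0.0, 0.0, -1.0]] 87.37180242769621
```

```bash
python3 -m inch '[[0,0,0,-23,30,-10,1],[0,0,0,-23,30,-10,1],[0,0,0,-23,30,-10,1],[0,0,0,-23,30,-10,1],[0,0,0,-23,30,-10,1],[0,0,0,-23,30,-10,1],[0,0,0,-23,30,-10,1],[0,0,0,-23,31,-10,1],[0,0,0,-22,31,-10,1],[0,0,0,0,0,0,1],[0,0,0,0,0,0,1]]'
cat >> h.py <<'E'
def wcloud(d,m):
    h,w=d.shape; f=h/2/np.tan(np.radians(m['fovy'])/2)
    v,u=np.mgrid[:h,:w]; a=u-m['cx'];b=v-m['cy'];r=np.hypot(a,b)+1e-9;t=r/f
    P=np.stack([np.tan(t)*a/r*d,np.tan(t)*b/r*d,d],-1); P[(d==0)|(t>1.4)]=np.nan
    T=np.linalg.inv(np.array(m['world_to_cam']))
    return P@T[:3,:3].T+T[:3,3]
def near(x,y,r,ztop,f=None):
    im,d,m=snap('wrist',f); W=wcloud(d,m)
    k=(np.hypot(W[...,0]-x,W[...,1]-y)<r)&(abs(W[...,2]-ztop)<4)
    p=W[k]
    if len(p)<5: print('none',len(p)); return W
    (cx,cy),rr=cv2.minEnclosingCircle(p[:,:2].astype(np.float32))
    lo,hi=np.percentile(p,2,0),np.percentile(p,98,0)
    o=telemetry.get_obs()
    print('circle',round(cx,1),round(cy,1),round(rr,1),'mid',((lo+hi)/2).round(1),'ext',(hi-lo).round(1),len(p),'tcp',np.round(o['eef_pos'],1),'t',round(o['clock'],2))
    return W
E
python3 -c "
from h import *
near(418.5,271.8,32,35,'w1.png')"
```

```text
clock: 1.92
eef_pos: [417.7, 273.3, 132.3]
tcp_rot: [0.706, 0.709, -0.001, -0.0]
wrist_force: [0.2, -1.4, 0.5]
opening: 87.9
gripper_force: 0.0
circle 421.8 274.4 20.7 mid [421.7 274.6  34.5] ext [37.3 38.1  3.8] 1214 tcp [418.8 272.5 132.7] t 1.97
```

View pics/w1.png

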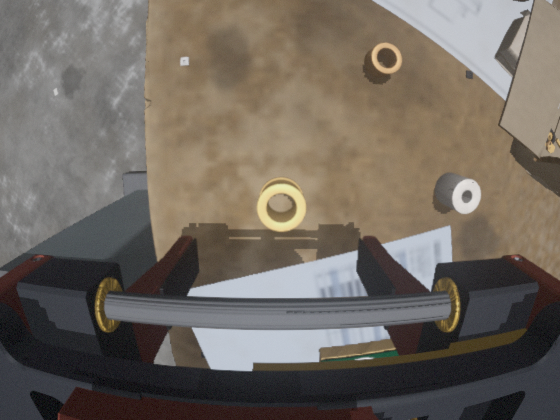

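The wrist view shows the brass bush at (281,207) between the fingers. The bronze bush is at (386,58) and the bright roller at (460,195). I'll pick up the brass bush.

```bash
python3 -m inch '[[0,0,0,2,1.5,-30,1],[0,0,0,0,0,-35,1],[0,0,0,0,0,-35,1],[0,0,0,0,0,-20,1],[0,0,0,0,0,-7,1],[0,0,0,0,0,0,1],[0,0,0,0,0,0,0],[0,0,0,0,0,0,0],[0,0,0,0,0,0,0],[0,0,0,0,0,0,0],[0,0,0,0,0,0,0],[0,0,0,0,0,0,0]]'
```

```text
clock: 2.97
eef_pos: [421.3, 273.8, 6.3]
tcp_rot: [0.707, 0.707, 0.001, 0.0]
wrist_force: [-0.0, 0.4, 0.1]
opening: 51.2
gripper_force: 0.0
```

```bash
python3 -m inch '[[0,0,0,0,0,0,0],[0,0,0,0,0,0,0],[0,0,0,0,0,0,0],[0,0,0,0,0,0,0],[0,0,0,0,0,15,0],[0,0,0,0,0,30,0],[0,0,0,0,0,35,0],[0,0,0,0,0,20,0]]'
```

```text
clock: 3.63
eef_pos: [421.4, 273.8, 107.8]
tcp_rot: [0.707, 0.707, 0.001, 0.0]
wrist_force: [0.3, 0.4, -1.1]
opening: 39.8
gripper_force: 30.0
```

```bash
python3 -m inch '[[0,0,0,6,-20,0,0],[0,0,0,11,-36,0,0],[0,0,0,11,-36,0,0],[0,0,0,11,-36,0,0],[0,0,0,11,-36,0,0],[0,0,0,11,-36,0,0],[0,0,0,11,-36,0,0],[0,0,0,11,-36,0,0],[0,0,0,11,-36,0,0],[0,0,0,9,-30,0,0],[0,0,0,1,-8.5,0,0],[0,0,0,0,0,0,0]]'; python3 -c "
from h import *
near(524.8,-73,30,120,'w2.png')"
```

```text
clock: 4.63
eef_pos: [525.1, -75.0, 105.2]
tcp_rot: [0.708, 0.706, -0.0, -0.0]
wrist_force: [-0.5, 0.8, -1.9]
opening: 40.3
gripper_force: 30.0
circle 525.3 -64.4 28.3 mid [525.2 -71.6 120. ] ext [53.4 31.9  7.6] 993 tcp [524.3 -73.5 105.1] t 4.68
```

View pics/w2.png

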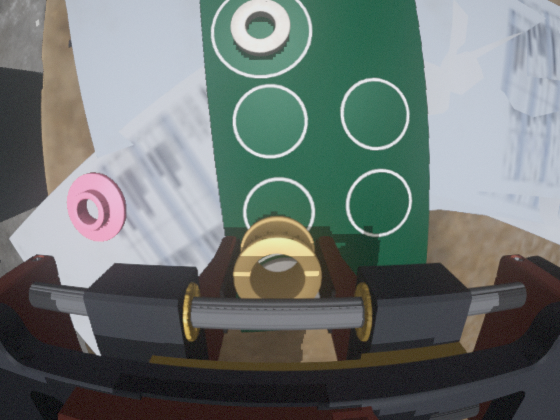

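The brass bush is held at (278,270). The empty rings show at (270,121), (375,114), (378,202) and (279,208). I'll project these to check the board pose.

```bash
cat >> h.py <<'E'
def wpix(u,v,z,m):
    f=210/np.tan(np.radians(m['fovy'])/2); a=u-m['cx'];b=v-m['cy'];r=np.hypot(a,b);t=r/f
    T=np.linalg.inv(np.array(m['world_to_cam'])); d=T[:3,:3]@np.array([np.sin(t)*a/r,np.sin(t)*b/r,np.cos(t)])
    o=T[:3,3]; return (o+d*(z-o[2])/d[2])[:2].round(1)
E
python3 -c "
from h import *
m=cams.camera_model('wrist')
for u,v in [(270,121),(375,114),(378,202),(279,213),(261,34)]: print(u,v,wpix(u,v,26,m))"
```

```text
270 121 [519.7  -2.3]
375 114 [598.8   4.9]
378 202 [604.4 -63.6]
279 213 [526.2 -72.3]
261 34 [513.2  64.2]
```

```bash
python3 -m inch '[[0,0,0,0,0,-30,0],[0,0,0,0,0,-28,0],[0,0,0,0,0,-10,0],[0,0,0,0,0,-5,0],[0,0,0,0,0,0,0],[0,0,0,0,0,0,0],[0,0,0,0,0,0,0.75],[0,0,0,0,0,0,0.75],[0,0,0,0,0,0,0.75],[0,0,0,0,0,0,0.75],[0,0,0,0,0,10,0.75],[0,0,0,0,0,30,0.75]]'
```

```text
clock: 5.68
eef_pos: [522.4, -72.6, 70.7]
tcp_rot: [0.707, 0.707, -0.002, -0.003]
wrist_force: [-0.4, 0.1, 0.1]
opening: 65.6
gripper_force: 0.0
```

```bash
python3 -m inch '[[0,0,0,0,0,35,0.9],[0,0,0,-10,-18,15,0.9],[0,0,0,-16,-30,0,0.9],[0,0,0,-18,-35,0,0.9],[0,0,0,-18,-35,0,0.9],[0,0,0,-18,-35,0,0.9],[0,0,0,-18,-35,0,0.9],[0,0,0,-12,-24,0,0.9],[0,0,0,-6,-10,0,0.9],[0,0,0,0,0,0,0.9],[0,0,0,0,0,0,0.9]]'; python3 -c "
from h import *
near(409,-295.5,28,38)
im,d,m=snap('scene','s2.png')
i,d,m2=snap('side','d2.png')"
```

```text
clock: 6.6
eef_pos: [409.0, -294.9, 123.1]
tcp_rot: [0.708, 0.707, 0.0, 0.0]
wrist_force: [-0.1, 0.8, -0.5]
opening: 79.2
gripper_force: 0.0
circle 411.9 -295.3 16.8 mid [ 411.7 -294.8   37.4] ext [29.9 30.1  3.9] 1172 tcp [ 409.3 -294.2  122.9] t 6.65
```

```bash
python3 -m inch '[[0,0,0,1,0,-30,0.8],[0,0,0,0,0,-35,0.7],[0,0,0,0,0,-30,0.7],[0,0,0,0,0,-15,0.7],[0,0,0,0,0,-7,0.7],[0,0,0,0,0,0,0.7],[0,0,0,0,0,0,0],[0,0,0,0,0,0,0],[0,0,0,0,0,0,0],[0,0,0,0,0,0,0],[0,0,0,0,0,0,0],[0,0,0,0,0,0,0]]'; python3 -m inch '[[0,0,0,0,0,0,0],[0,0,0,0,0,0,0],[0,0,0,0,0,0,0],[0,0,0,0,0,15,0],[0,0,0,0,0,35,0],[0,0,0,0,0,40,0],[0,0,0,0,0,30,0]]'
```

```text
clock: 7.75
eef_pos: [410.6, -295.4, 6.6]
tcp_rot: [0.707, 0.707, 0.0, 0.001]
wrist_force: [0.1, 0.8, 7.4]
opening: 32.4
gripper_force: 30.0
clock: 8.33
eef_pos: [409.8, -295.0, 127.7]
tcp_rot: [0.707, 0.707, 0.0, 0.0]
wrist_force: [0.7, -0.2, -2.2]
opening: 32.6
gripper_force: 30.0
```

```bash
python3 - <<'E'
import cv2,numpy as np
im=cv2.imread('pics/d2.png'); s=cv2.imread('pics/s2.png')
cv2.imwrite('pics/crop2.png',np.hstack([cv2.resize(im[180:280,240:340],(400,400)),cv2.resize(s[180:280,260:360],(400,400))]))
E
```

```text
(no output)
```

View pics/crop2.png

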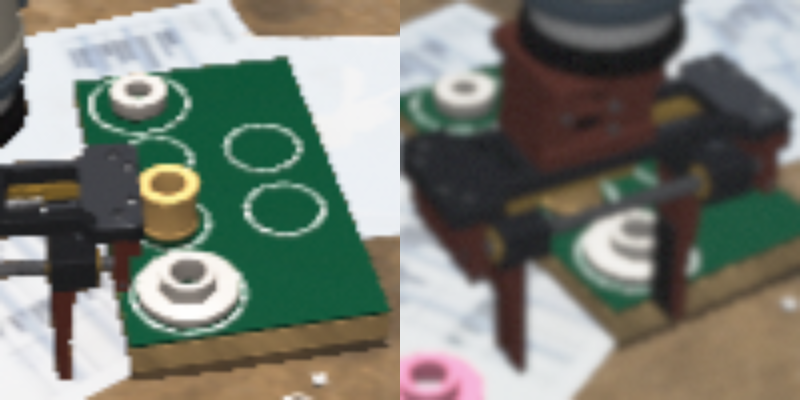

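The brass bush stands upright in its ring at (170,200) in the crop. Next I'll carry the black roller to its ring at (519,−3).

```bash
python3 -m inch '[[0,0,0,7,20,0,0],[0,0,0,12,33,0,0],[0,0,0,13,35,0,0],[0,0,0,13,35,0,0],[0,0,0,13,35,0,0],[0,0,0,13,35,0,0],[0,0,0,13,35,0,0],[0,0,0,12,32,0,0],[0,0,0,9,22,0,0],[0,0,0,4,10,0,0],[0,0,0,0,0,0,0],[0,0,0,0,0,0,0]]'; python3 -m inch '[[0,0,0,0,0,-30,0],[0,0,0,0,0,-35,0],[0,0,0,0,0,-18,0],[0,0,0,0,0,-8,0],[0,0,0,0,0,-2,0],[0,0,0,0,0,0,0]]'
```

```text
clock: 9.33
eef_pos: [518.4, -3.1, 125.5]
tcp_rot: [0.707, 0.708, -0.0, -0.0]
wrist_force: [-0.0, -0.3, -1.1]
opening: 32.8
gripper_force: 30.0
clock: 9.83
eef_pos: [517.7, -4.4, 32.5]
tcp_rot: [0.708, 0.706, -0.001, -0.001]
wrist_force: [0.1, 0.3, -2.3]
opening: 32.7
gripper_force: 30.0
```

```bash
python3 -m inch '[[0,0,0,0,0,-0.5,0],[0,0,0,0,0,0,0.65],[0,0,0,0,0,0,0.65],[0,0,0,0,0,0,0.65],[0,0,0,0,0,0,0.65],[0,0,0,0,0,0.5,0.65],[0,0,0,0,0,12,0.65],[0,0,0,0,0,35,0.65],[0,0,0,0,0,35,0.65],[0,0,0,-3,-25,10,0.65],[0,0,0,-3,-35,0,0.8],[0,0,0,-4,-38,0,0.8]]'; python3 -m inch '[[0,0,0,-4,-38,0,0.8],[0,0,0,-4,-38,0,0.8],[0,0,0,-4,-38,0,0.8],[0,0,0,-4,-38,0,0.8],[0,0,0,-4,-38,0,0.8],[0,0,0,-3,-38,0,0.8],[0,0,0,-2,-30,0,0.8],[0,0,0,-1,-18,0,0.8],[0,0,0,-1,-8.5,0,0.8],[0,0,0,0,0,0,0.8],[0,0,0,0,0,0,0.8]]'; python3 -c "
from h import *
near(482,-385.5,26,11,'w3.png')
snap('side','d3.png')
snap('scene','s3.png')"
```

```text
clock: 10.83
eef_pos: [510.1, -101.3, 127.1]
tcp_rot: [0.706, 0.708, 0.001, 0.002]
wrist_force: [-0.5, -0.4, 0.0]
opening: 66.9
gripper_force: 0.0
clock: 11.75
eef_pos: [481.8, -384.3, 124.6]
tcp_rot: [0.707, 0.707, 0.0, -0.001]
wrist_force: [-0.7, -0.5, 0.1]
opening: 70.4
gripper_force: 0.0
circle 484.2 -384.9 17.6 mid [ 484.5 -384.7   10.2] ext [31.9 32.2  4. ] 1031 tcp [ 481.9 -383.8  124.6] t 11.8
```

```bash
python3 - <<'E'
import cv2,numpy as np
im=cv2.imread('pics/d3.png'); s=cv2.imread('pics/w3.png')
cv2.imwrite('pics/crop3.png',np.hstack([cv2.resize(im[180:280,240:340],(400,400)),cv2.resize(s[100:350,130:380],(400,400))]))
E
```

```text
(no output)
```

View pics/crop3.png

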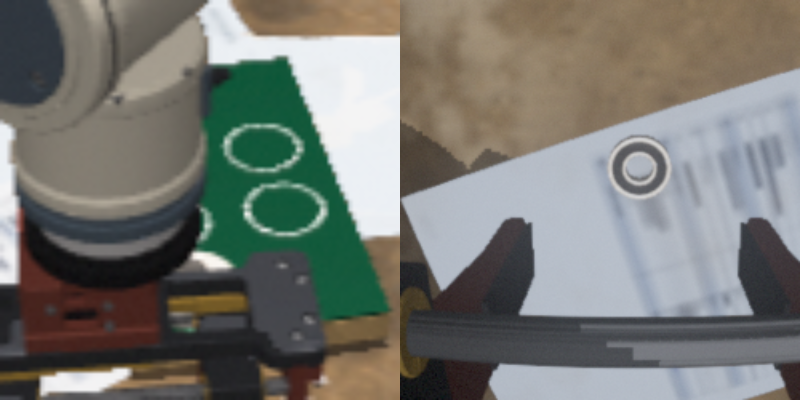

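The bearing with its black seal lies between the fingers, at (640,168) in the crop.

```bash
python3 -m inch '[[0,0,0,1,0.3,-30,0.7],[0,0,0,0,0,-35,0.65],[0,0,0,0,0,-30,0.65],[0,0,0,0,0,-16,0.65],[0,0,0,0,0,-8,0.65],[0,0,0,0,0,-2.5,0.65],[0,0,0,0,0,0,0],[0,0,0,0,0,0,0],[0,0,0,0,0,0,0],[0,0,0,0,0,0,0],[0,0,0,0,0,0,0],[0,0,0,0,0,0,0]]'; python3 -m inch '[[0,0,0,0,0,0,0],[0,0,0,0,0,0,0],[0,0,0,0,0,0,0],[0,0,0,0,0,15,0],[0,0,0,0,0,35,0],[0,0,0,0,0,40,0],[0,0,0,0,0,40,0]]'
```

```text
clock: 12.9
eef_pos: [483.8, -385.7, 4.5]
tcp_rot: [0.707, 0.707, 0.0, 0.001]
wrist_force: [-0.3, 2.0, 6.6]
opening: 33.8
gripper_force: 30.0
clock: 13.48
eef_pos: [482.2, -384.7, 134.9]
tcp_rot: [0.707, 0.707, -0.0, -0.001]
wrist_force: [0.2, -1.5, -0.3]
opening: 34.4
gripper_force: 30.0
```

```bash
python3 -m inch '[[0,0,0,2,20,0,0],[0,0,0,4,36,0,0],[0,0,0,4,38,0,0],[0,0,0,5,38,0,0],[0,0,0,5,38,0,0],[0,0,0,5,38,0,0],[0,0,0,4,38,0,0],[0,0,0,4,36,0,0],[0,0,0,2,25,0,0],[0,0,0,1,15,0,0],[0,0,0,0,0,0,0],[0,0,0,0,0,0,0]]'; python3 -c "
from h import *
W=near(519,-3,28,64,'w4.png')
p=W[np.isfinite(W[...,0])]
for z in (120,130,136,142,148):
    k=(abs(p[:,2]-z)<3)&(np.hypot(p[:,0]-519,p[:,1]+63)<30); print(z,k.sum(), p[k].min(0) if k.any() else '', p[k].max(0) if k.any() else '')"
```

```text
clock: 14.48
eef_pos: [519.1, -62.7, 134.0]
tcp_rot: [0.706, 0.708, 0.0, 0.0]
wrist_force: [0.2, -0.1, -0.9]
opening: 33.8
gripper_force: 30.0
circle 519.8 -4.6 16.6 mid [519.8  -4.5  64.1] ext [29.2 30.   2.9] 1440 tcp [519.1 -63.4 133.9] t 14.53
120 0  
130 152 [503.15320705 -70.54325599 129.04249913] [535.64907875 -44.59974887 132.9990588 ]
136 635 [493.69063779 -77.95618916 133.00404472] [544.91485869 -44.54947873 138.99656373]
142 2691 [493.60023539 -80.37738096 139.00028638] [545.29139731 -44.69846501 144.97650011]
148 276 [493.5656372  -73.03934561 145.0337817 ] [545.34622491 -51.22901318 150.99614123]
```

View pics/w4.png

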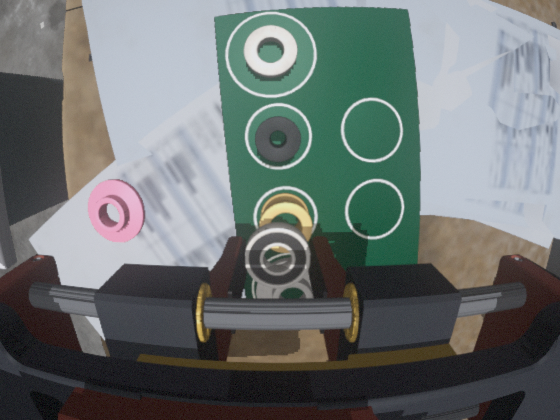

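The bearing is held at (279,255). The black roller stands in its ring at (278,139), and the brass bush is in its ring at (286,215).

```bash
python3 -m inch '[[0,0,0,0,15,0,0],[0,0,0,0,25,0,0],[0,0,0,0,15,0,0],[0,0,0,0,3.5,0,0],[0,0,0,0,0,0,0],[0,0,0,0,0,-25,0],[0,0,0,0,0,-22,0],[0,0,0,0,0,-10,0],[0,0,0,0,0,-6,0],[0,0,0,0,0,-1,0],[0,0,0,0,0,0,0],[0,0,0,0,0,0,0]]'; python3 -m inch '[[0,0,0,0,0,-1,0],[0,0,0,0,0,0,0]]'
```

```text
clock: 15.53
eef_pos: [519.6, -5.1, 69.8]
tcp_rot: [0.707, 0.707, 0.0, 0.0]
wrist_force: [0.2, -0.1, -1.2]
opening: 33.8
gripper_force: 30.0
clock: 15.7
eef_pos: [519.4, -4.7, 68.7]
tcp_rot: [0.707, 0.707, 0.0, 0.0]
wrist_force: [0.3, -0.6, 0.3]
opening: 34.0
gripper_force: 30.0
```

```bash
python3 -m inch '[[0,0,0,0,0,0,0.6],[0,0,0,0,0,0,0.6],[0,0,0,0,0,0,0.6],[0,0,0,0,0,0,0.6],[0,0,0,0,0,0,0.6],[0,0,0,0,0,8,0.6],[0,0,0,0,0,25,0.6],[0,0,0,0,0,27,0.6],[0,0,0,0,20,0,0.6],[0,0,0,-1,36,0,0.6],[0,0,0,-1,38,0,0.6],[0,0,0,-1,38,0,0.6]]'; python3 -m inch '[[0,0,0,-1,38,0,0.6],[0,0,0,-1,38,0,0.6],[0,0,0,-1,38,0,0.6],[0,0,0,-1,38,0,0.6],[0,0,0,-1,38,0,0.6],[0,0,0,-1,36,0,0.6],[0,0,0,-1,28,0,0.6],[0,0,0,-1,16,0,0.6],[0,0,0,-1,5.7,0,0.6],[0,0,0,0,0,0,0.6],[0,0,0,0,0,0,0.6]]'; python3 -c "
from h import *
W=near(508,403,24,26,'w5.png')
X,Y,Z=W[...,0],W[...,1],W[...,2]
k=(abs(X-508)<110)&(abs(Y-403)<60)&(Z>20)&(Z<110)&(np.hypot(X-508,Y-403)>24)
p=W[k]; print(len(p),p.min(0) if len(p) else '',p.max(0) if len(p) else '')
snap('side','d5.png')"
python3 - <<'E'
import cv2,numpy as np
im=cv2.imread('pics/d5.png'); s=cv2.imread('pics/w5.png')
cv2.imwrite('pics/crop5.png',np.hstack([cv2.resize(im[180:280,240:340],(400,400)),cv2.resize(s,(400,400))]))
E
```

```text
clock: 16.7
eef_pos: [516.1, 128.4, 129.2]
tcp_rot: [0.708, 0.707, 0.0, 0.0]
wrist_force: [0.8, -0.2, -0.3]
opening: 52.6
gripper_force: 0.0
clock: 17.62
eef_pos: [506.8, 401.7, 128.0]
tcp_rot: [0.707, 0.707, -0.001, 0.0]
wrist_force: [-0.4, 0.1, -0.5]
opening: 53.0
gripper_force: 0.0
circle 510.6 403.5 14.2 mid [510.4 403.9  25.1] ext [25.3 26.1  4.6] 538 tcp [506.9 401.4 128.1] t 17.67
77 [612.6061484  357.57323971  48.62164111] [617.94376002 371.87469073  54.49257121]
```

View pics/crop5.png

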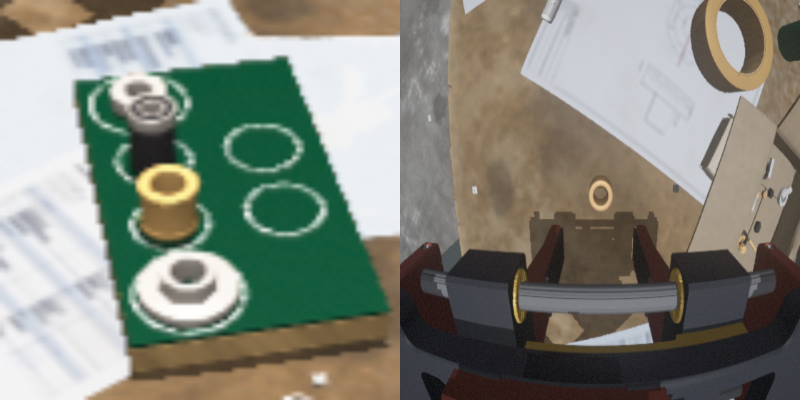

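The bearing sits on the roller at (152,108) in the crop. The bronze bush is at (600,195), ready to grasp.

```bash
python3 -m inch '[[0,0,0,1.5,0.3,-30,0.6],[0,0,0,0,0,-35,0.6],[0,0,0,0,0,-30,0.6],[0,0,0,0,0,-18,0.6],[0,0,0,0,0,-8,0.6],[0,0,0,0,0,-2,0.6],[0,0,0,0,0,0,0],[0,0,0,0,0,0,0],[0,0,0,0,0,0,0],[0,0,0,0,0,0,0],[0,0,0,0,0,0,0],[0,0,0,0,0,0,0]]'; python3 -m inch '[[0,0,0,0,0,0,0],[0,0,0,0,0,0,0],[0,0,0,0,0,0,0],[0,0,0,0,0,15,0],[0,0,0,0,0,35,0],[0,0,0,0,0,40,0],[0,0,0,0,0,40,0]]'
```

```text
clock: 18.72
eef_pos: [509.3, 403.9, 6.6]
tcp_rot: [0.707, 0.707, 0.001, 0.0]
wrist_force: [0.6, -1.9, 6.6]
opening: 27.2
gripper_force: 30.0
clock: 19.3
eef_pos: [507.6, 402.9, 136.8]
tcp_rot: [0.707, 0.707, -0.001, -0.0]
wrist_force: [0.8, 0.7, -0.9]
opening: 27.2
gripper_force: 30.0
```

```bash
python3 -m inch '[[0,0,0,0,-20,0,0],[0,0,0,0,-36,0,0],[0,0,0,0,-40,0,0],[0,0,0,0,-40,0,0],[0,0,0,10,-39,0,0],[0,0,0,14,-38,0,0],[0,0,0,14,-38,0,0],[0,0,0,14,-38,0,0],[0,0,0,14,-38,0,0],[0,0,0,12,-35,0,0],[0,0,0,8,-26,0,0],[0,0,0,3,-11.1,0,0]]'; python3 -m inch '[[0,0,0,0,0,0,0],[0,0,0,0,0,-30,0],[0,0,0,0,0,-36,0],[0,0,0,0,0,-22,0],[0,0,0,0,0,-11,0],[0,0,0,0,0,-3,0],[0,0,0,0,0,-1,0],[0,0,0,0,0,0,0],[0,0,0,0,0,0,0]]'
```

```text
clock: 20.3
eef_pos: [598.6, 0.9, 136.3]
tcp_rot: [0.708, 0.706, 0.0, 0.001]
wrist_force: [-0.2, 0.5, -0.2]
opening: 27.2
gripper_force: 30.0
clock: 21.05
eef_pos: [598.6, 4.8, 33.5]
tcp_rot: [0.707, 0.707, 0.001, 0.001]
wrist_force: [0.2, 0.1, -0.5]
opening: 27.1
gripper_force: 30.0
```

```bash
python3 -m inch '[[0,0,0,0,0,-0.8,0],[0,0,0,0,0,0,0.55],[0,0,0,0,0,0,0.55],[0,0,0,0,0,0,0.55],[0,0,0,0,0,0,0.55],[0,0,0,0,0,0,0.55],[0,0,0,0,0,8,0.55],[0,0,0,0,0,25,0.55],[0,0,0,0,0,38,0.55],[0,0,0,0,0,40,0.55],[0,0,0,0,-20,20,0.55],[0,0,0,0,-30,0,0.55]]'; python3 -m inch '[[0,0,0,-10,-35,0,0.55],[0,0,0,-15,-35,0,0.55],[0,0,0,-15,-30,0,0.55],[0,0,0,-10,-20,0,0.55],[0,0,0,0,0,0,0.55],[0,0,0,0,0,0,0.55]]'; python3 -c "
from h import *
im,d,m=snap('wrist','w6.png');W=wcloud(d,m);print(telemetry.get_obs()['clock'])
X,Y,Z=W[...,0],W[...,1],W[...,2]
for n,x,y,zt,r in [('brass',525,-73,61,26),('black/bearing',519,-4,75,26),('bronze',598.5,4,52,20),('collar',512,66,40,28),('flange',531.5,-143,46,26)]:
    k=(np.hypot(X-x,Y-y)<r)&(abs(Z-zt)<4);p=W[k]
    if len(p)<5: print(n,'none');continue
    c,rr=cv2.minEnclosingCircle(p[:,:2].astype(np.float32)); print(n,np.round(c,1),round(rr,1),p[:,2].mean().round(1))
snap('side','d6.png')"
python3 - <<'E'
import cv2,numpy as np
im=cv2.imread('pics/d6.png'); s=cv2.imread('pics/w6.png')
cv2.imwrite('pics/crop6.png',np.hstack([cv2.resize(im[170:290,230:350],(400,400)),cv2.resize(s,(400,400))]))
E
```

```text
clock: 22.05
eef_pos: [600.9, -44.8, 168.6]
tcp_rot: [0.706, 0.708, 0.003, 0.004]
wrist_force: [1.7, -1.3, 0.2]
opening: 48.6
gripper_force: 0.0
clock: 22.55
eef_pos: [547.2, -166.6, 162.9]
tcp_rot: [0.708, 0.706, 0.0, 0.0]
wrist_force: [0.1, 0.7, 0.1]
opening: 48.5
gripper_force: 0.0
22.6
brass [525.9 -71.9] 20.6 61.1
black/bearing [520.   -4.9] 17.7 74.6
bronze [598.9   3.3] 14.4 51.9
collar none
flange [ 533.2 -143.2] 18.1 46.0
```

View pics/crop6.png

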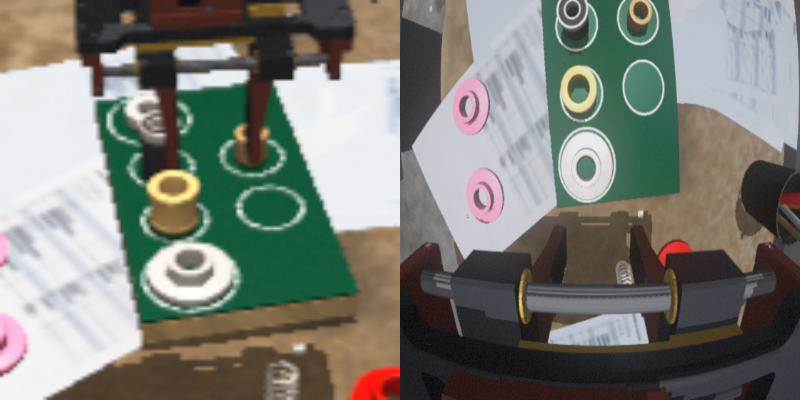

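Both views show the brass, black and bronze parts standing in their rings. The bearing lies on the roller within about 1 mm of centre, the flange and collar are in place, and nothing is touching the gripper.

```bash
python3 -c "
from plant import env
print(env.job_done())"
```

```text
the job is handed in; nothing more can be done
None
```

I laid out the roller set and handed the job in at about 22.6 s on the robot clock: the last pictures show all parts in place and upright, but the hand-in returned no verdict.

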